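# Zero the coffee grinder's burrs and back off a quarter turn

### The arm

A 7-joint arm with a two-finger parallel gripper is mounted at the origin on a cart in front of the work surface, level with it; the furniture and walls round the work are solid. World frame = base frame: x ahead of the robot, y to its left, z up, the work surface at z = 0. Lengths are in m, angles in rad, forces in N, time in s.
With the tool pointing down it reaches from about 0.4 to 0.85 m from the base axis. Payload 10.4 kg.
Tool frame: the origin (TCP) lies midway between the tips of the shut fingers; the grasp point (between the pads) lies 19 mm behind it; z points along the fingers, y is the line along which they close (so a half turn about z gives the same grasp; the last joint's range is limited). The gripper opens to 85 mm and grips with 20 to 120 N. Pads are 22 mm wide; open, the fingers measure 114 mm over their backs; the gripper's body (76 mm by 85 mm) begins 54 mm behind the grasp point. The pads swing forward as they close: fully open they stand 13 mm farther back than shut.
Start: joints at [1.32, 0.332, -0.065, 1.46, 0.022, 1.35, -0.088], TCP at [0.141, -0.609, 0.231] pointing down, gripper open.
Joint ranges: [-2.6, 2.6], [-0.5, 2.12], [-1.47, 1.34], [0.16, 2.42], [-1.27, 4.41], [0.06, 2.06], [-2.6, 2.6]. Speed limits (rad/s): [2.22, 2.22, 2.79, 2.79, 3.14, 3.14, 3.14].

### API

Orientations are given as a unit quaternion [x, y, z, w].
In Python, from workcell import get_obs, camera, camera_params, hand_in gives the robot as it stands.
- The arm moves only by the tool carry_out, never from a script. Its argument "commands" is a list that holds one entry, the list of rows, each a list of 6 numbers: the shift along the tool's x, y, z in units of 40 mm (1.0 is 40 mm), then the turn, a rotation vector about the tool's x, y, z in units of 6 degrees (1.0 is 6 degrees). In form: [[[x, y, z, ax, ay, az], ...]]. A call has 1 to 20 rows; each row shifts and turns the commanded pose from where the row before left it, along the tool's axes as they then stand; what a row does not reach is not made up. A row lasts 1/12 s, in which the tool goes at most 41.7 mm and 7.16 degrees, less where a joint would pass 70% of its speed; a pose out of reach is approached as far as the arm can. A call is refused whole if a number of a shift passes 1 or a number of a turn 1, either way. A call with a gripper value outside its range is refused whole. "hand" is the closure, from -1 (fully open) to 1 (shut), set as the call begins (left out, the last holds). The fingers move at their own pace and stop on an object; "force" is the grip in N (left out, the last holds). Time passes only in rows, so rows that do not move let the fingers close. It gives the time, the measured TCP pose, the force, the opening and the grip force at its end, in the units of the state.
- get_obs(): the state, without advancing time (a new reading comes with each control period).
- camera(name): name is "scene" or "side" or "wrist"; returns the picture (384x512x3 uint8, red, green, blue); there is no depth.
- camera_params(name): a dict with "mtx" (3x3 intrinsics, pixels), "R" (3x3) and "t" (3): a world point X has camera coordinates R X + t. Camera axes: x right, y down, z forward; pixel columns grow to the right and rows downward; lengths in m; the calibration is good to about 2 mm. A picture is of the moment at which its call begins: read the wrist's pose just before it. camera_params takes no time and is no camera call; for the wrist camera it gives the pose at the moment of the call.
- hand_in(): hands the job in; it is judged then, once.
The state is a dict: "clock": time; "joint_pos": joint angles; "joint_velocities": joint speeds; "tau": joint torques, N m; "position": TCP position; "ee_rot": TCP orientation; "ft_force": force on the tool from outside, world axes, zero at the start; "torque": the same for the moment, N m; "grip_width": opening from 0.0 (shut) to 1.0 (fully open); "grasp_force": force on a finger pad.
Only numpy, scipy, OpenCV 4.12 (cv2) and the standard library are available. Lean on these libraries where they do the work, as an engineer would, in place of code of your own. Each camera call takes 0.05 s, during which the arm holds its last target. There are 200 camera calls.

### The job

Set the grind on the coffee grinder: turn the bar knob on its top clockwise until you feel the burrs just touch and it bottoms, without forcing it past that. Then back it off anticlockwise by a quarter turn and let go, leaving the mug, spoon, coffee jar and moka pot as they stand.

Things in the scene. Friction and masses are not known exactly. Their poses are not given: they have to be found in the camera images.
- grinder: low steel coffee grinder, 200 (x) x 130 (y) x 111 mm high, fixed. Origin: centre of its underside, z up; its front (black drawer front and switch) faces its own -x. On top, 40 mm in front of the centre (toward -x), stands the bar knob on a black boss; behind it is a flat grey hopper lid, 82 mm across, highest point 131 mm above the origin, which stays shut
- knob: adjuster knob; origin at its foot on its axis, 131 mm above the grinder's underside, z up. Clockwise from above screws in, anticlockwise backs out; its height stays. Friction about 0.06 N m; stays where left. Starts 0.5 to 1.3 rad short of the touch; no yaw shows it. There it stops; a spring yields from 0.15 N m on at 4 N m per rad: 0.2 to 0.4 N m is finger-tight, over 0.75 N m forces it
- knob_top (a point): centre of the bar's top, on the knob's axis, 42 mm above the knob's foot. The black bar is 58 mm long (its x), 14 mm thick (its y) and 33 mm high, on a disc 46 mm across and 9 mm high that turns with it. Take the bar across its thickness from above, fingertips no lower than 31 mm below this point
- burr_moving (a point): centre of the moving burr inside the grinder (not visible), carried up and down by the adjuster screw, 3 mm a turn
- burr_fixed (a point): centre of the sprung lower burr (not visible), 80 mm above the grinder's underside; the moving burr's height above it is the burr gap: 0 where they touch, 0.75 mm a quarter turn out, and under 0.1 mm below 0 when the screw is forced and squeezes them together. All too fine to be told from measured poses
- mug: striped mug 80 x 114 x 89 mm, standing near the grinder; origin centre of its underside; leave alone
- coffee_jar: glass jar with dark lid, 84 mm across, 140 mm high, near the grinder; origin centre of its underside; leave alone
- spoon: metal spoon 192 x 39 x 15 mm lying beside the grinder; leave alone
- moka_pot: aluminium stove-top coffee pot 98 x 155 x 174 mm standing to the right; origin centre of its underside; leave alone

How it is judged:
By the outcome, as a careful person would: the job done as asked, in the order asked, and still so for the second after the job is handed in, with the robot touching nothing.
It also fails if it takes over 54 s, if anything falls off the work surface, if the arm or the gripper's body presses on something with over 40 N, if the wrist force passes 120 N, or if a joint passes its speed limit or range.

## Working session

There is one attempt and no reset: what is moved stays moved. The work goes in short steps, Python scripts to look and compute and a tool call to move; the robot and the scene stay as the last step left them, time stands still between calls to the robot, and variables do not carry over. Pictures are saved under pics/ and viewed, at most 10 in all, crops included, and the job is handed in when it is done.

Besides the shell and the picture viewer there is one more tool, called after "Call:" by a JSON object that holds its "fn" and its "kwargs". carry_out: Moves the arm, as the interface text tells. Its arguments: {"type":"object","properties":{"commands":{"type":"array"},"hand":{"type":"number"},"force":{"type":"number"}},"required":["commands"]}

```bash
mkdir -p pics; ls; python3 - <<'E'
from workcell import *
import cv2
for n in ("scene","side"):
    cv2.imwrite(f"pics/{n}0.png",camera(n)[:,:,::-1])
o=get_obs();print(o)
for n in ("scene","side"):
    p=camera_params(n);print(n,p)
E
```

```text
pics
{'clock': 0.1, 'joint_pos': array([ 1.32038027,  0.33278903, -0.06466766,  1.46084918,  0.02158945,
        1.34989745, -0.08846446]), 'joint_velocities': array([-2.17403497e-04, -1.52135251e-03, -3.31294932e-05, -2.33938958e-03,
       -4.42806949e-04,  1.28057329e-03, -3.27637723e-04]), 'tau': array([ 2.03418836e-03, -6.26746988e+01,  4.95536893e-02, -3.92431247e+01,
        1.63866120e-02,  6.97735770e-03, -2.56681221e-05]), 'position': array([ 0.14106366, -0.60853302,  0.23061156]), 'ee_rot': array([ 9.93518066e-01,  1.13672611e-01, -9.90634654e-05, -6.16239924e-04]), 'ft_force': array([ 0.42824237,  0.15876709, -0.48782317]), 'torque': array([-0.06626224, -0.01191711,  0.05681036]), 'grasp_force': 0.0, 'grip_width': 0.9978837857129471}
scene {'mtx': array([[472.2868549 ,   0.        , 256.37204534],
       [  0.        , 472.2868549 , 190.78574762],
       [  0.        ,   0.        ,   1.        ]]), 'R': array([[ 0.9852353 , -0.17092152, -0.00986122],
       [-0.14920326, -0.82894472, -0.53906312],
       [ 0.08396308,  0.53257534, -0.84220764]]), 't': array([-0.53244889,  0.10309555,  1.34234695])}
side {'mtx': array([[421.73431679,   0.        , 261.18613452],
       [  0.        , 421.73431679, 201.73307991],
       [  0.        ,   0.        ,   1.        ]]), 'R': array([[ 0.94576628, -0.32457177,  0.01339086],
       [-0.16694449, -0.52099302, -0.83707575],
       [ 0.2786677 ,  0.78944248, -0.5469231 ]]), 't': array([-0.51360708,  0.19922227,  1.18672708])}
```

View pics/scene0.png

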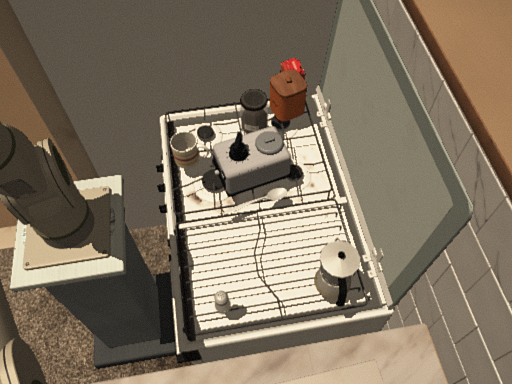

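View pics/side0.png

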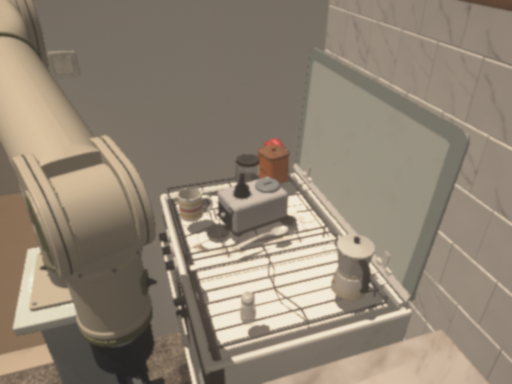

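The scene shows the grinder near (250,160), with its knob at about (239,148), the lid at (268,140), the mug at (185,148) and the spoon at (262,198). I'll zoom in and triangulate.

```bash
cat > h.py <<'E'
import numpy as np, cv2
from workcell import *
def ray(p,u,v):
    R=np.array(p["R"]);c=-R.T@np.array(p["t"]);d=R.T@np.linalg.inv(p["mtx"])@[u,v,1];return c,d
def plane(p,u,v,z):
    c,d=ray(p,u,v);return c+d*(z-c[2])/d[2]
def proj(p,X):
    q=p["mtx"]@(np.array(p["R"])@X+p["t"]);return q[:2]/q[2]
E
python3 - <<'E'
from h import *
a=cv2.imread("pics/scene0.png")[110:215,150:310];b=cv2.imread("pics/side0.png")[145:250,165:325]
cv2.imwrite("pics/z.png",np.vstack([cv2.resize(x,None,fx=2.8*1.0,fy=2.8,interpolation=cv2.INTER_CUBIC) for x in (a,b)]))
p=camera_params("scene");q=camera_params("side")
print("knob@.15",plane(p,239,148,.15),plane(q,241,186,.16)); print("lid",plane(p,268,140,.131),plane(q,267,184,.131))
E
```

```text
knob@.15 [0.50687002 0.0776576  0.15      ] [0.49585725 0.05832966 0.16      ]
lid [0.59356227 0.10594698 0.131     ] [0.59223604 0.09126955 0.131     ]
```

View pics/z.png

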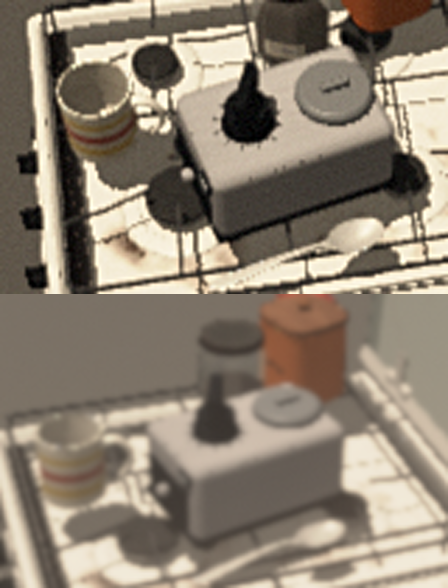

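```bash
python3 - <<'E'
from h import *
p=camera_params("scene");q=camera_params("side")
P=lambda c:c["mtx"]@np.c_[c["R"],c["t"]]
a=np.array([[238.6,153.6],[268.9,142.1],[239.5,134],[185,148]],float).T
b=np.array([[241.8,191.8],[268.2,184.6],[241.8,178],[190,196]],float).T
X=cv2.triangulatePoints(P(p),P(q),a,b);print((X[:3]/X[3]).T)
for z in (.11,.131,.15,.173): print(z,plane(p,238.6,153.6,z),plane(q,241.8,191.8,z))
print(plane(p,268.9,142.1,.131),plane(q,268.2,184.6,.131))
E
```

```text
[[0.50417816 0.0768543  0.12650605]
 [0.59813797 0.10404363 0.12140589]
 [0.5173595  0.12831575 0.14652729]
 [0.35471108 0.1494004  0.09519115]]
0.11 [0.50581093 0.08903283 0.11      ] [0.51118615 0.10289282 0.11      ]
0.131 [0.50427055 0.07315858 0.131     ] [0.5016723  0.07040221 0.131     ]
0.15 [0.50287688 0.05879617 0.15      ] [0.49306454 0.04100593 0.15      ]
0.173 [0.5011898  0.04141009 0.173     ] [0.48264461 0.00542097 0.173     ]
[0.5946715 0.0980579 0.131    ] [0.59463798 0.08657039 0.131     ]
```

Call:
{"fn": "carry_out", "kwargs": {"commands": [[[0,0,-1,0,0,0],[0,0,-1,0,0,0],[0,0,-1,0,0,0],[0,0,-1,0,0,0],[0.7,-0.75,0,0,0,0],[0.7,-0.75,0,0,0,0],[0.7,-0.75,0,0,0,0],[0.7,-0.75,0,0,0,0],[0.7,-0.75,0,0,0,0],[0.7,-0.75,0,0,0,0],[0.7,-0.75,0,0,0,0],[0.7,-0.75,0,0,0,0],[0.7,-0.75,0,0,0,0],[0.7,-0.75,0,0,0,0],[0.7,-0.75,0,0,0,0],[0.7,-0.75,0,0,0,0],[0.7,-0.75,0,0,0,0],[0.7,-0.75,0,0,0,0],[0.7,-0.75,0,0,0,0],[0,0,0,0,0,0]]], "hand": -1}}

```text
clock: 1.77
position: [0.4509, -0.0677, 0.3913]
ee_rot: [0.993, 0.119, 0.001, -0.001]
ft_force: [-0.1, 0.5, -0.0]
grip_width: 0.999
grasp_force: 0.0
```

```bash
python3 - <<'E'
from h import *
o=get_obs();w=camera_params("wrist");im=camera("wrist")
cv2.imwrite("pics/w1.png",im[:,:,::-1]);print(o["clock"],o["position"],o["ee_rot"],o["joint_pos"],o["ft_force"],o["torque"])
print(-w["R"].T@w["t"],w["R"],w["mtx"][0,0],proj(w,np.array([.503,.073,.131])),proj(w,np.array([.503,.073,.173])))
E
```

```text
1.7667 [ 0.45085044 -0.06767938  0.39128212] [ 9.92913524e-01  1.18834516e-01  6.12051088e-04 -8.46201132e-04] [ 0.78325395 -0.05872355 -0.68432243  1.56012517 -0.03908682  1.62611996
 -1.23498171] [-0.13165673  0.50761155 -0.02441334] [ 0.06340912  0.03620991 -0.05353621]
[ 0.52140736 -0.05022523  0.53543802] [[ 0.23799179 -0.97126548 -0.00180812]
 [-0.93069656 -0.22858271  0.28557637]
 [-0.27778378 -0.06628202 -0.95835425]] 345.1198852425373 [139.79829107  78.47196411] [126.78134567  77.21856658]
```

View pics/w1.png

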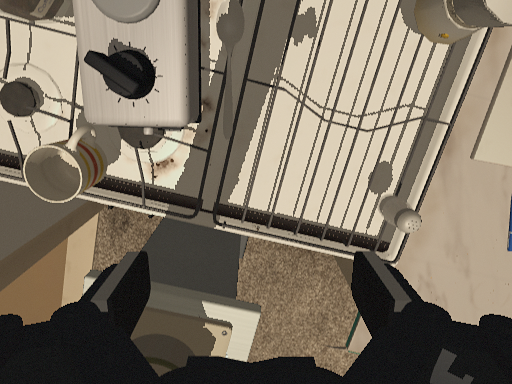

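The wrist view shows the disc at about (131,73) and the bar running from (87,55) to about (148,93). The lid is at (125,5) and the mug at (60,170). I'll zoom in to measure.

```bash
python3 - <<'E'
from h import *
a=cv2.imread("pics/w1.png")[30:115,70:180]
cv2.imwrite("pics/w1z.png",cv2.resize(a,None,fx=7,fy=7,interpolation=cv2.INTER_CUBIC))
E
```

```text
(no output)
```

View pics/w1z.png

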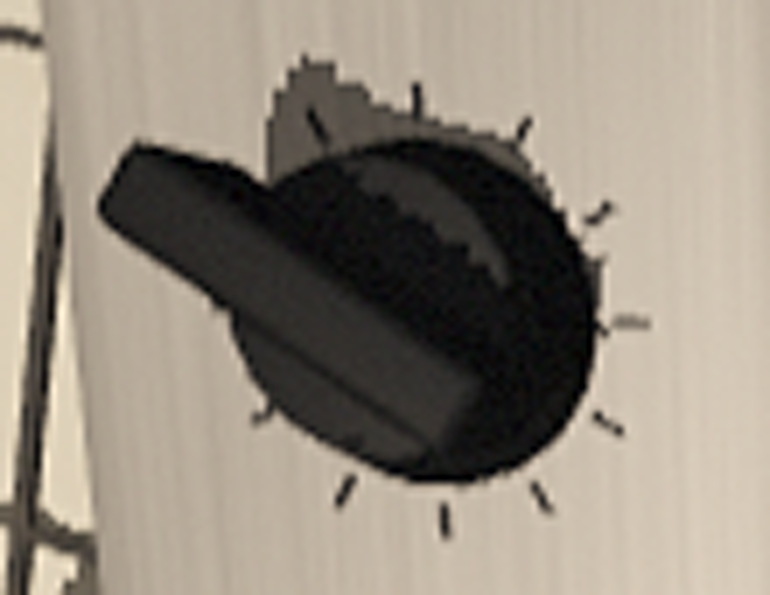

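The bar-top ends in the crop are at (118,177) and (457,412), and the disc centre is about (415,310).

```bash
python3 - <<'E'
from h import *
w=camera_params("wrist");f=lambda u,v,z:plane(w,70+(u+.5)/7-.5,30+(v+.5)/7-.5,z)
A=f(118,177,.173);B=f(457,412,.173);print(A,B,(A+B)/2,np.linalg.norm(A-B),"yaw",np.degrees(np.arctan2(*(A-B)[[1,0]])),"disc",f(415,310,.136))
from scipy.spatial.transform import Rotation as Ro
R=Ro.from_quat(get_obs()["ee_rot"]).as_matrix();print("toolx yaw",np.degrees(np.arctan2(R[1,0],R[0,0])))
d=(A+B)/2-[0,0,.030]-get_obs()["position"];print("tool shift units",R.T@d/.04)
E
```

```text
[0.51345004 0.10998813 0.173     ] [0.49328887 0.05940326 0.173     ] [0.50336946 0.08469569 0.173     ] 0.054454591557754485 yaw 68.26969397940665 disc [0.50417304 0.079551   0.136     ]
toolx yaw 13.482880934124424
tool shift units [ 2.21335425 -3.47806193  6.20657941]
```

Call:
{"fn": "carry_out", "kwargs": {"commands": [[[0.44,-0.69,0.5,0,0,0],[0.44,-0.69,0.5,0,0,0],[0.44,-0.69,0.5,0,0,0],[0.44,-0.69,0.5,0,0,0],[0.44,-0.69,0.5,0,0,0],[0,0,0,0,0,-0.91],[0,0,0,0,0,-0.91],[0,0,0,0,0,-0.91],[0,0,0,0,0,-0.91],[0,0,0,0,0,-0.91],[0,0,0,0,0,-0.91],[0,0,0,0,0,-0.91],[0,0,0,0,0,-0.91],[0,0,0,0,0,-0.91],[0,0,0,0,0,-0.91],[0,0,0,0,0,0],[0,0,0,0,0,0]]]}}

```text
clock: 3.23
position: [0.5032, 0.0777, 0.291]
ee_rot: [0.832, 0.555, -0.0, 0.0]
ft_force: [0.2, -0.5, 0.3]
grip_width: 1.002
grasp_force: 0.0
```

```bash
python3 - <<'E'
from h import *
o=get_obs();w=camera_params("wrist");im=camera("wrist")
c=proj(w,np.array([.5035,.083,.16])).astype(int);x0,y0=c[0]-80,c[1]-60;print(x0,y0)
cv2.imwrite("pics/w2.png",im[:,:,::-1]);cv2.imwrite("pics/w2z.png",cv2.resize(im[max(y0,0):y0+120,max(x0,0):x0+160,::-1],None,fx=5,fy=5,interpolation=cv2.INTER_CUBIC))
print(o["clock"],o["position"],o["ee_rot"],o["joint_pos"],o["ft_force"],o["torque"])
E
```

```text
168 115
3.2333 [0.50317726 0.07774557 0.2910217 ] [ 8.31867859e-01  5.54973638e-01 -3.48744907e-04  6.90032163e-05] [ 0.6413      0.13627495 -0.95422174  1.62739673  0.1124071   1.43654838
 -0.71783279] [ 0.23511603 -0.54675178  0.33360886] [ 0.01653065 -0.01700506 -0.02441769]
```

View pics/w2z.png

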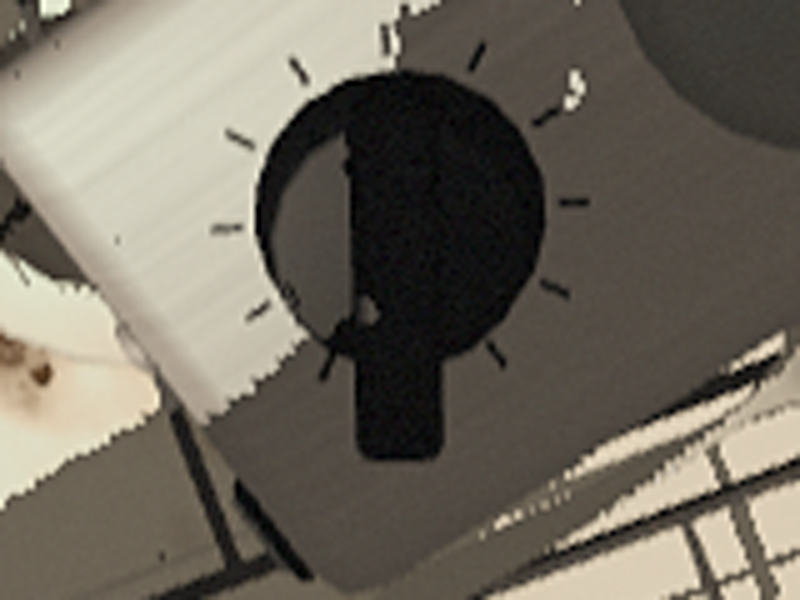

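The bar now lies along the tool's x axis. The disc centre is at crop (400,217), and the bar's near end is at (399,460) with edges at 355 and 442.

```bash
python3 - <<'E'
from h import *
from scipy.spatial.transform import Rotation as Ro
o=get_obs();w=camera_params("wrist");f=lambda u,v,z:plane(w,168+(u+.5)/5-.5,115+(v+.5)/5-.5,z)
R=Ro.from_quat(o["ee_rot"]).as_matrix();T=lambda X:R.T@(X-o["position"])*1000
D=f(400,217,.137);E=f(399,460,.173);print("disc",D,T(D),"end",E,T(E),"width",T(f(442,450,.173))-T(f(355,450,.173)))
print("left edge",T(f(355,450,.173)),T(f(349,140,.173)), "disc d",T(f(545,217,.14))-T(f(255,217,.14)),w["R"]@R)
E
```

```text
disc [0.50633574 0.09307709 0.137     ] [ 15.2880008   -2.91962292 154.08436911] end [0.49394563 0.06299152 0.173     ] [-17.26664763  -2.80463447 118.10051105] width [ 3.04565429e-02  1.39496929e+01 -2.83712035e-03]
left edge [-15.58654727  -9.85896932 118.1011036 ] [ 34.16907955 -10.3863609  118.07649593] disc d [ 1.09370253e-01  5.02930948e+01 -1.02285081e-02] [[ 2.16296676e-03  9.99997650e-01 -1.43485526e-04]
 [-9.57959128e-01  2.03087288e-03 -2.86897517e-01]
 [-2.86896551e-01  7.58003061e-04  9.57961270e-01]]
```

Call:
{"fn": "carry_out", "kwargs": {"commands": [[[0.3,-0.07,0,0,0,0],[0,0,0.6,0,0,0],[0,0,0.6,0,0,0],[0,0,0.6,0,0,0],[0,0,0.6,0,0,0],[0,0,0.6,0,0,0],[0,0,0.3,0,0,0],[0,0,0.25,0,0,0],[0,0,0,0,0,0],[0,0,0,0,0,0]]]}}

```text
clock: 4.12
position: [0.5056, 0.0909, 0.1499]
ee_rot: [0.831, 0.556, 0.0, 0.0]
ft_force: [-0.3, 0.5, 1.4]
grip_width: 0.999
grasp_force: 0.0
```

Call:
{"fn": "carry_out", "kwargs": {"commands": [[[0,0,0,0,0,0],[0,0,0,0,0,0],[0,0,0,0,0,0],[0,0,0,0,0,0],[0,0,0,0,0,0],[0,0,0,0,0,0],[0,0,0,0,0,0],[0,0,0,0,0,0],[0,0,0,0,0,0],[0,0,0,0,0,0],[0,0,0,0,0,0],[0,0,0,0,0,0]]], "hand": 1, "force": 50}}

```text
clock: 5.12
position: [0.5055, 0.0908, 0.1496]
ee_rot: [0.831, 0.557, 0.0, 0.0]
ft_force: [0.2, -0.3, 4.8]
grip_width: 0.15
grasp_force: 52.0
```

```bash
cat >> h.py <<'E'
def st():
    from scipy.spatial.transform import Rotation as Ro
    o=get_obs();R=Ro.from_quat(o["ee_rot"]).as_matrix()
    print("t",o["clock"],"pos",o["position"].round(4),"yaw",np.degrees(np.arctan2(R[1,0],R[0,0])).round(2),"F",o["ft_force"].round(2),"M",o["torque"].round(3),"tau7",o["tau"].round(3)[[0,2,4,6]],"w",round(o["grip_width"],3),round(o["grasp_force"],1),"q",o["joint_pos"].round(2),"z",R[:,2].round(3))
E
python3 -c "from h import *;st()"
```

```text
t 5.1167 pos [0.5055 0.0908 0.1496] yaw 67.65 F [ 0.23 -0.28  4.77] M [-0.337 -0.003  0.133] tau7 [-0.571 -8.142 -0.364 -0.054] w 0.15 52.0 q [ 0.56  0.28 -0.94  1.82  0.24  1.17 -0.84] z [ 0.001 -0.    -1.   ]
```

Call:
{"fn": "carry_out", "kwargs": {"commands": [[[0,0,0,0,0,0.5],[0,0,0,0,0,0.5],[0,0,0,0,0,0.5],[0,0,0,0,0,0.5],[0,0,0,0,0,0.5],[0,0,0,0,0,0.5],[0,0,0,0,0,0.5],[0,0,0,0,0,0.5],[0,0,0,0,0,0],[0,0,0,0,0,0]]]}}

```text
clock: 5.95
position: [0.5062, 0.0902, 0.1496]
ee_rot: [0.928, 0.371, 0.001, 0.001]
ft_force: [4.2, -2.1, 2.3]
grip_width: 0.155
grasp_force: 51.7
```

```bash
python3 -c "from h import *;st()"
```

```text
t 5.95 pos [0.5062 0.0902 0.1496] yaw 43.62 F [ 4.25 -2.08  2.28] M [-0.613 -0.983 -0.013] tau7 [-1.915 -8.731 -1.344 -0.222] w 0.155 51.7 q [ 0.51  0.26 -0.87  1.82  0.22  1.16 -1.24] z [ 0.002 -0.    -1.   ]
```

```bash
cat >> h.py <<'E'
def av(n=6):
    L=[]
    for i in range(n):
        camera("wrist");o=get_obs();L.append(np.r_[o["torque"][2],o["tau"][6],o["ft_force"],o["position"]])
    L=np.array(L);print("Mz,tau7,F",L.mean(0)[:5].round(3),"sd",L.std(0)[:2].round(3))
    st()
E
python3 -c "from h import *;av()"
```

```text
Mz,tau7,F [-0.051  0.032  4.369 -2.741  2.711] sd [0.029 0.025]
t 6.25 pos [0.5062 0.0902 0.1496] yaw 43.63 F [ 4.36 -2.48  1.73] M [-0.635 -0.933 -0.081] tau7 [-1.794 -8.757 -1.31   0.046] w 0.155 51.7 q [ 0.51  0.26 -0.87  1.82  0.22  1.16 -1.24] z [ 0.002 -0.    -1.   ]
```

Call:
{"fn": "carry_out", "kwargs": {"commands": [[[0,0.02,0,0,0,0],[0,0.003,0,0,0,0.4],[0,0.003,0,0,0,0.4],[0,0.003,0,0,0,0.4],[0,0,0,0,0,0],[0,0,0,0,0,0]]]}}

```text
clock: 6.75
position: [0.5065, 0.09, 0.1496]
ee_rot: [0.95, 0.313, 0.001, 0.0]
ft_force: [3.7, -2.1, 4.6]
grip_width: 0.153
grasp_force: 52.0
```

```bash
python3 -c "from h import *;av()"
```

```text
Mz,tau7,F [-0.009  0.028  3.666 -1.684  5.491] sd [0.023 0.033]
t 7.05 pos [0.5065 0.09   0.1496] yaw 36.53 F [ 3.55 -1.62  5.23] M [-0.356 -0.79   0.016] tau7 [-1.119 -7.626 -0.869  0.029] w 0.154 52.0 q [ 0.5   0.25 -0.85  1.82  0.21  1.16 -1.36] z [ 0.001  0.    -1.   ]
```

Call:
{"fn": "carry_out", "kwargs": {"commands": [[[0,0.012,0,0,0,0.33],[0,0.012,0,0,0,0.33],[0,0,0,0,0,0],[0,0,0,0,0,0]]]}}

```text
clock: 7.38
position: [0.5066, 0.0898, 0.1496]
ee_rot: [0.96, 0.28, 0.0, -0.0]
ft_force: [1.5, 0.6, 5.9]
grip_width: 0.152
grasp_force: 52.2
```

```bash
python3 -c "from h import *;av(4)"
```

```text
Mz,tau7,F [-0.053  0.046  1.709  0.183  6.097] sd [0.032 0.016]
t 7.5833 pos [0.5066 0.0897 0.1495] yaw 32.59 F [2.23 0.03 6.32] M [ 0.068 -0.312 -0.1  ] tau7 [-0.127 -6.398 -0.115  0.058] w 0.151 52.2 q [ 0.49  0.25 -0.84  1.82  0.2   1.16 -1.42] z [ 0.     0.001 -1.   ]
```

Call:
{"fn": "carry_out", "kwargs": {"commands": [[[0,0.004,0,0,0,0.33],[0,0.004,0,0,0,0.33],[0,0,0,0,0,0],[0,0,0,0,0,0]]]}}

```text
clock: 7.92
position: [0.5067, 0.0896, 0.1496]
ee_rot: [0.969, 0.247, 0.0, -0.0]
ft_force: [1.2, 0.7, 7.0]
grip_width: 0.149
grasp_force: 52.2
```

```bash
python3 -c "from h import *;av(4)"
```

```text
Mz,tau7,F [-0.04   0.047  1.444  0.25   7.074] sd [0.025 0.016]
t 8.1167 pos [0.5067 0.0896 0.1496] yaw 28.64 F [1.97 0.86 7.77] M [ 0.102 -0.241 -0.006] tau7 [ 0.068 -6.067  0.024  0.059] w 0.154 52.2 q [ 0.48  0.25 -0.83  1.82  0.2   1.16 -1.49] z [ 0.     0.001 -1.   ]
```

Call:
{"fn": "carry_out", "kwargs": {"commands": [[[0,0.004,0,0,0,0.33],[0,0.004,0,0,0,0.33],[0,0,0,0,0,0],[0,0,0,0,0,0]]]}}

```text
clock: 8.45
position: [0.5068, 0.0894, 0.1496]
ee_rot: [0.977, 0.214, 0.0, -0.0]
ft_force: [1.1, 2.0, 5.8]
grip_width: 0.15
grasp_force: 52.3
```

```bash
python3 -c "from h import *;av(4)"
```

```text
Mz,tau7,F [-0.066  0.048  0.641  0.898  6.709] sd [0.02  0.016]
t 8.65 pos [0.5068 0.0894 0.1496] yaw 24.69 F [0.78 0.67 7.  ] M [ 0.219 -0.151 -0.07 ] tau7 [ 0.268 -5.736  0.163  0.06 ] w 0.151 52.3 q [ 0.47  0.25 -0.82  1.82  0.2   1.16 -1.55] z [ 0.     0.001 -1.   ]
```

Call:
{"fn": "carry_out", "kwargs": {"commands": [[[0,0.004,0,0,0,0.33],[0,0.004,0,0,0,0.33],[0,0,0,0,0,0],[0,0,0,0,0,0]]]}}

```text
clock: 8.98
position: [0.5069, 0.0893, 0.1496]
ee_rot: [0.984, 0.18, 0.0, -0.0]
ft_force: [0.7, 1.4, 7.4]
grip_width: 0.153
grasp_force: 52.3
```

```bash
python3 -c "from h import *;av(4)"
```

```text
Mz,tau7,F [-0.077  0.049  1.007  1.097  6.341] sd [0.016 0.016]
t 9.1833 pos [0.5069 0.0893 0.1496] yaw 20.73 F [0.89 1.59 6.42] M [ 0.297 -0.171 -0.101] tau7 [ 0.473 -5.405  0.3    0.062] w 0.154 52.3 q [ 0.47  0.25 -0.81  1.82  0.19  1.16 -1.62] z [ 0.     0.001 -1.   ]
```

Call:
{"fn": "carry_out", "kwargs": {"commands": [[[0,0.002,0,0,0,0.33],[0,0.002,0,0,0,0.33],[0,0,0,0,0,0],[0,0,0,0,0,0]]]}}

```text
clock: 9.52
position: [0.507, 0.0891, 0.1496]
ee_rot: [0.989, 0.146, 0.0, -0.0]
ft_force: [1.2, 1.0, 5.8]
grip_width: 0.151
grasp_force: 52.3
```

```bash
python3 -c "from h import *;av(4)"
```

```text
Mz,tau7,F [-0.059  0.049  0.501  1.568  6.301] sd [0.031 0.016]
t 9.7167 pos [0.507  0.0891 0.1496] yaw 16.77 F [1.08 1.71 6.74] M [ 0.211 -0.129 -0.091] tau7 [ 0.453 -5.314  0.29   0.062] w 0.154 52.3 q [ 0.46  0.24 -0.81  1.82  0.19  1.16 -1.69] z [ 0.     0.001 -1.   ]
```

Call:
{"fn": "carry_out", "kwargs": {"commands": [[[0,0.002,0,0,0,0.33],[0,0.002,0,0,0,0.33],[0,0,0,0,0,0],[0,0,0,0,0,0]]]}}

```text
clock: 10.05
position: [0.507, 0.0889, 0.1496]
ee_rot: [0.994, 0.111, 0.0, -0.0]
ft_force: [0.7, 0.2, 7.3]
grip_width: 0.157
grasp_force: 52.3
```

```bash
python3 -c "from h import *;av(4)"
```

```text
Mz,tau7,F [-0.045  0.049  0.701  1.341  6.794] sd [0.034 0.016]
t 10.25 pos [0.507  0.0889 0.1496] yaw 12.81 F [0.97 0.59 6.89] M [ 0.293 -0.118 -0.092] tau7 [ 0.435 -5.225  0.28   0.062] w 0.155 52.3 q [ 0.45  0.24 -0.8   1.82  0.19  1.16 -1.75] z [ 0.     0.001 -1.   ]
```

Call:
{"fn": "carry_out", "kwargs": {"commands": [[[0,0.002,0,0,0,0.33],[0,0.002,0,0,0,0.33],[0,0,0,0,0,0],[0,0,0,0,0,0]]]}}

```text
clock: 10.58
position: [0.507, 0.0888, 0.1496]
ee_rot: [0.997, 0.077, 0.0, -0.0]
ft_force: [0.2, 0.8, 6.4]
grip_width: 0.151
grasp_force: 52.3
```

```bash
python3 -c "from h import *;av(4)"
```

```text
Mz,tau7,F [-0.085  0.049  0.8    1.372  6.543] sd [0.038 0.016]
t 10.7833 pos [0.507  0.0888 0.1496] yaw 8.85 F [0.84 1.67 6.84] M [ 0.27  -0.135 -0.05 ] tau7 [ 0.416 -5.137  0.271  0.062] w 0.152 52.3 q [ 0.44  0.24 -0.79  1.82  0.18  1.16 -1.82] z [ 0.     0.001 -1.   ]
```

Call:
{"fn": "carry_out", "kwargs": {"commands": [[[0,0.002,0,0,0,0.33],[0,0.002,0,0,0,0.33],[0,0,0,0,0,0],[0,0,0,0,0,0]]]}}

```text
clock: 11.12
position: [0.5071, 0.0886, 0.1496]
ee_rot: [0.999, 0.043, 0.0, -0.0]
ft_force: [0.8, 1.6, 7.1]
grip_width: 0.151
grasp_force: 52.3
```

```bash
python3 -c "from h import *;av(4)"
```

```text
Mz,tau7,F [-0.049  0.049  0.654  0.716  6.376] sd [0.025 0.016]
t 11.3167 pos [0.5071 0.0886 0.1496] yaw 4.89 F [0.95 0.4  5.51] M [ 0.249 -0.094 -0.044] tau7 [ 0.398 -5.05   0.262  0.062] w 0.154 52.3 q [ 0.44  0.24 -0.78  1.82  0.18  1.16 -1.89] z [ 0.     0.001 -1.   ]
```

Call:
{"fn": "carry_out", "kwargs": {"commands": [[[0,0.002,0,0,0,0.33],[0,0.002,0,0,0,0.33],[0,0,0,0,0,0],[0,0,0,0,0,0]]]}}

```text
clock: 11.65
position: [0.5071, 0.0884, 0.1496]
ee_rot: [1.0, 0.008, 0.0, -0.0]
ft_force: [0.6, -0.4, 6.7]
grip_width: 0.154
grasp_force: 52.3
```

```bash
python3 -c "from h import *;av(4)"
```

```text
Mz,tau7,F [-0.074  0.05   0.583  1.352  7.06 ] sd [0.029 0.016]
t 11.85 pos [0.507  0.0884 0.1495] yaw 0.93 F [0.98 1.61 7.24] M [ 0.171 -0.132 -0.108] tau7 [ 0.378 -4.964  0.254  0.062] w 0.156 52.3 q [ 0.43  0.24 -0.77  1.82  0.18  1.15 -1.95] z [-0.     0.001 -1.   ]
```

Call:
{"fn": "carry_out", "kwargs": {"commands": [[[0,0.002,0,0,0,0.33],[0,0.002,0,0,0,0.33],[0,0,0,0,0,0],[0,0,0,0,0,0]]]}}

```text
clock: 12.18
position: [0.5071, 0.0883, 0.1495]
ee_rot: [1.0, -0.026, 0.0, -0.0]
ft_force: [1.3, 0.6, 6.9]
grip_width: 0.154
grasp_force: 52.4
```

```bash
python3 -c "from h import *;av(4)
cv2.imwrite('pics/w3.png',camera('wrist')[:,:,::-1])"
```

```text
Mz,tau7,F [ 0.289 -0.291  1.255  0.51   6.898] sd [0.024 0.017]
t 12.3833 pos [0.5071 0.0883 0.1496] yaw -3.0 F [1.05 0.64 7.45] M [ 0.174 -0.15   0.29 ] tau7 [ 0.588 -4.667  0.038 -0.278] w 0.15 52.4 q [ 0.42  0.23 -0.76  1.82  0.17  1.15 -2.02] z [ 0.     0.001 -1.   ]
```

View pics/w3.png

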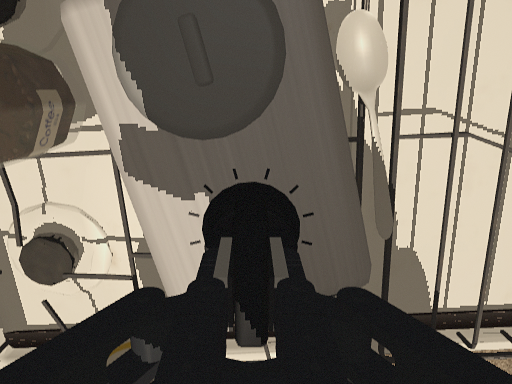

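The wrist view shows the bar held squarely between the fingers, the lid shut at (200,60) and the spoon at (365,100), undisturbed. The stop is felt: torque rose from about 0.05 to about 0.3 N m, which is finger-tight. Now I'll back off a quarter turn.

Call:
{"fn": "carry_out", "kwargs": {"commands": [[[0,-0.004,0,0,0,-0.61],[0,-0.004,0,0,0,-0.61],[0,-0.004,0,0,0,-0.61],[0,-0.004,0,0,0,-0.61],[0,-0.004,0,0,0,-0.61],[0,-0.004,0,0,0,-0.61],[0,-0.004,0,0,0,-0.61],[0,-0.004,0,0,0,-0.61],[0,-0.004,0,0,0,-0.61],[0,-0.004,0,0,0,-0.61],[0,-0.004,0,0,0,-0.61],[0,-0.004,0,0,0,-0.61],[0,0,0,0,0,0],[0,0,0,0,0,0]]]}}

```text
clock: 13.6
position: [0.5065, 0.09, 0.1496]
ee_rot: [0.937, 0.35, 0.0, -0.0]
ft_force: [-0.5, 0.6, 7.1]
grip_width: 0.157
grasp_force: 52.4
```

```bash
python3 -c "from h import *;av(2)"
```

```text
Mz,tau7,F [ 0.1   -0.012 -0.075  1.024  7.366] sd [0.004 0.029]
t 13.7 pos [0.5064 0.09   0.1496] yaw 40.9 F [0.34 0.96 7.46] M [ 0.179 -0.061  0.096] tau7 [ 0.477 -6.041  0.176 -0.041] w 0.151 52.4 q [ 0.51  0.26 -0.86  1.82  0.21  1.16 -1.28] z [-0.     0.001 -1.   ]
```

Call:
{"fn": "carry_out", "kwargs": {"commands": [[[0,-0.004,0,0,0,-0.61],[0,-0.004,0,0,0,-0.61],[0,-0.004,0,0,0,-0.61],[0,-0.004,0,0,0,-0.61],[0,-0.004,0,0,0,-0.61],[0,-0.004,0,0,0,-0.61],[0,-0.004,0,0,0,-0.61],[0,-0.004,0,0,0,-0.61],[0,-0.004,0,0,0,-0.61],[0,-0.004,0,0,0,-0.61],[0,-0.004,0,0,0,-0.61],[0,-0.004,0,0,0,-0.61],[0,-0.004,0,0,0,-0.61],[0,0,0,0,0,0],[0,0,0,0,0,0],[0,0,0,0,0,0]]]}}

```text
clock: 15.03
position: [0.5046, 0.0909, 0.1496]
ee_rot: [0.716, 0.698, 0.0, -0.0]
ft_force: [1.0, 0.1, 7.8]
grip_width: 0.151
grasp_force: 52.4
```

```bash
python3 -c "from h import *;av(2)"
```

```text
Mz,tau7,F [ 0.049 -0.056  0.884  0.649  7.272] sd [0.029 0.002]
t 15.1333 pos [0.5046 0.0909 0.1496] yaw 88.48 F [0.96 0.56 7.57] M [ 0.104 -0.027  0.021] tau7 [ 0.323 -7.87   0.095 -0.058] w 0.153 52.4 q [ 0.61  0.29 -1.    1.82  0.26  1.17 -0.5 ] z [-0.     0.001 -1.   ]
```

Call:
{"fn": "carry_out", "kwargs": {"commands": [[[0,0,0,0,0,0],[0,0,0,0,0,0],[0,0,0,0,0,0],[0,0,0,0,0,0],[0,0,0,0,0,0],[0,0,0,0,0,0],[0,0,0,0,0,0],[0,0,0,0,0,0],[0,0,0,0,0,0],[0,0,0,0,0,0]]], "hand": -1}}

```text
clock: 15.97
position: [0.5048, 0.0901, 0.1493]
ee_rot: [0.717, 0.697, -0.0, 0.0]
ft_force: [-0.5, -0.6, 0.6]
grip_width: 1.001
grasp_force: 0.0
```

Call:
{"fn": "carry_out", "kwargs": {"commands": [[[0,0,-0.5,0,0,0],[0,0,-0.5,0,0,0],[0,0,-0.5,0,0,0],[0,0,-0.5,0,0,0],[0,0,-0.5,0,0,0],[0,0,-0.5,0,0,0],[0,0,-0.5,0,0,0],[0,0,0,0,0,0],[0,0,0,0,0,0]]]}}

```text
clock: 16.72
position: [0.5052, 0.0903, 0.29]
ee_rot: [0.717, 0.697, 0.001, 0.001]
ft_force: [-0.4, 0.2, -0.2]
grip_width: 0.999
grasp_force: 0.0
```

```bash
python3 -c "from h import *;av(2)
cv2.imwrite('pics/w4.png',camera('wrist')[:,:,::-1])"
```

```text
Mz,tau7,F [-0.01   0.013  0.366 -0.129 -0.362] sd [0.009 0.007]
t 16.8167 pos [0.5046 0.09   0.2886] yaw 88.35 F [ 0.13  0.35 -0.08] M [-0.009  0.024 -0.018] tau7 [-6.800e-02 -5.653e+00 -3.000e-03  5.000e-03] w 1.003 0.0 q [ 0.68  0.17 -1.03  1.62  0.14  1.44 -0.4 ] z [-0.001 -0.    -1.   ]
```

View pics/w4.png

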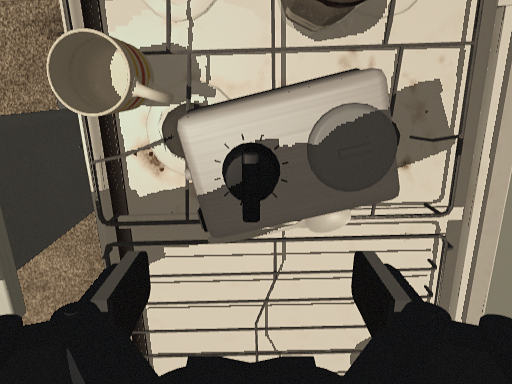

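The bar, from (252,155) to (252,220), is aligned with the tool at about 88°. The mug at (90,72), the spoon and the jar stand as they were, so I'll hand in.

```bash
python3 -c "from workcell import *;print(hand_in())"
```

```text
the job is handed in; nothing more can be done
None
```

I turned the knob clockwise until the burrs touched (about 0.3 N m, finger-tight), backed it off about 91.5° (roughly 90° from the touch), let go and handed the job in after about 17 s; the mug, spoon, coffee jar and moka pot were not touched.

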